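# Put the paint jar away in the one unlocked drawer

### The job

Put the green paint jar away in the drawer cabinet. Only one of its three drawers is unlocked and you cannot see which: try the handles, pull the free drawer fully open to its stop, stand the jar upright on its floor and leave that drawer open. Do not knock over or shift the bottle, the brush pot or the blue jar.

Things in the scene. Friction and masses are not known exactly. Their poses are not given: they have to be found in the camera images.
- cabinet: Fixed low cabinet of dark wood on the table, 240 mm deep, 440 wide, 125 high. Origin: centre of its underside. +x points from its front to its back, away from the robot; +y to the left seen from the robot. Three equal black drawers side by side slide out along its -x. Hidden locks hold two of them (they give 4 mm); one, different each time, is free: only pulling tells which.
- green_jar: Closed jar of green paint with a green cap, straight-sided, 58 mm diameter, 80 mm high, 0.15 to 0.31 kg, loose, standing on the table beside the work, left or right. Origin: centre of its underside, z up.
- red_bottle: Bystander: loose red plastic bottle, 56 mm diameter, 170 high, black cap; origin at the centre of its underside, z up.
- brush_pot: Bystander: loose white ceramic pot full of brushes, 72 mm diameter, 90 high, brushes up to about 225; origin at the centre of its underside, z up.
- blue_jar: Bystander: loose blue paint jar with black cap, 72 mm diameter, 100 high; origin at the centre of its underside, z up.
- drawer_left (a joint): Travel in m of the left drawer (left is the +y side): 0 shut, 0.15 fully open at its end stop. When free it slides with about 2 to 4 N of friction and stays where it is left; when locked it stops dead at about 0.004.
- handle_left (a point): Middle of the left drawer's steel handle: a level round bar 12 mm thick, 100 long along the cabinet's y, its axis 45 mm out from the drawer front, on two posts 84 mm apart; 88 mm above the table, 37 below the cabinet's top. The 39 mm gap between bar and front is open from above. Moves with the drawer; axes as the cabinet's.
- floor_left (a point): Point on the left drawer's floor (29 mm above the table), midway across, 125 mm behind the handle bar: the middle of the uncovered 135 mm when fully open. Moves with the drawer; axes as the cabinet's. Drawer inside 116 mm wide; side walls 40 mm above its floor; front panel 15 thick, 138 wide, reaching 87 mm above the floor.
- drawer_middle (a joint): Travel in m of the middle drawer (left is the +y side): 0 shut, 0.15 fully open at its end stop. When free it slides with about 2 to 4 N of friction and stays where it is left; when locked it stops dead at about 0.004.
- handle_middle (a point): Middle of the middle drawer's steel handle: a level round bar 12 mm thick, 100 long along the cabinet's y, its axis 45 mm out from the drawer front, on two posts 84 mm apart; 88 mm above the table, 37 below the cabinet's top. The 39 mm gap between bar and front is open from above. Moves with the drawer; axes as the cabinet's.
- floor_middle (a point): Point on the middle drawer's floor (29 mm above the table), midway across, 125 mm behind the handle bar: the middle of the uncovered 135 mm when fully open. Moves with the drawer; axes as the cabinet's. Drawer inside 116 mm wide; side walls 40 mm above its floor; front panel 15 thick, 138 wide, reaching 87 mm above the floor.
- drawer_right (a joint): Travel in m of the right drawer (left is the +y side): 0 shut, 0.15 fully open at its end stop. When free it slides with about 2 to 4 N of friction and stays where it is left; when locked it stops dead at about 0.004.
- handle_right (a point): Middle of the right drawer's steel handle: a level round bar 12 mm thick, 100 long along the cabinet's y, its axis 45 mm out from the drawer front, on two posts 84 mm apart; 88 mm above the table, 37 below the cabinet's top. The 39 mm gap between bar and front is open from above. Moves with the drawer; axes as the cabinet's.
- floor_right (a point): Point on the right drawer's floor (29 mm above the table), midway across, 125 mm behind the handle bar: the middle of the uncovered 135 mm when fully open. Moves with the drawer; axes as the cabinet's. Drawer inside 116 mm wide; side walls 40 mm above its floor; front panel 15 thick, 138 wide, reaching 87 mm above the floor.
There are look-alikes about, which are no part of the job. There is more than one size of the green_jar; the one meant has the size given above.

How it is judged:
By the outcome, as a careful person would: the job done as asked, in the order asked, and still so for the second after the job is handed in, with the robot touching nothing.
It also fails if it takes over 72 s, if anything falls off the work surface, if the arm or the gripper's body presses on something with over 40 N, if the wrist force passes 120 N, or if a joint passes its speed limit or range.

### The arm

A 6-joint arm with a two-finger parallel gripper is mounted at the origin on the work surface. World frame = base frame: x ahead of the robot, y to its left, z up, the work surface at z = 0. Lengths are in mm, angles in rad, forces in N, time in s.
With the tool pointing down it reaches from about 325 to 900 mm from the base axis. Payload 6.1 kg.
Tool frame: the origin (TCP) lies on the centre line of the jaws, within the pads' length; the fingertips stand ctrl.tcp_to_tips ahead of it and the grasp point (between the pads) lies 8 mm behind it (ctrl.tcp_to_tips is the distance from the TCP to the fingertips, in mm); z points along the fingers, y is the line along which they close (so a half turn about z gives the same grasp; the last joint's range is limited). The gripper opens to 87 mm and grips with 3 to 60 N. Pads are 19 mm wide; open, the fingers measure 117 mm over their backs; the gripper's body (75 mm by 190 mm) begins 51 mm behind the grasp point.
Start: joints at [-1.424, 0.22, 1.526, -0, 1.395, -0.126], TCP at [168.386, -601.882, 212.438] pointing down, gripper open.
Joint ranges: [-2.98, 2.98], [-0.91, 2.08], [0.09, 2.57], [-1.24, 4.39], [0.2, 2.65], [-2.68, 2.68]. Speed limits (rad/s): [2.57, 2.57, 3.01, 3.14, 3.14, 3.14].

### API

Orientations are given as a unit quaternion [w, x, y, z].
In Python, from rig import monitor, eyes, ticket, ctrl gives the robot as it stands.
- The arm moves only by the tool drive_tool, never from a script. Its argument "steps" is a list of rows, each an object with "slide": the shift along the tool's x, y, z in mm, a list of three; "turn": the turn about the tool's z in degrees. A call has 1 to 12 rows; each row shifts and turns the commanded pose from where the row before left it, along the tool's axes as they then stand; what a row does not reach is not made up. A row lasts 1/10 s, in which the tool goes at most 50 mm and 8.59 degrees, less where a joint would pass 70% of its speed; a pose out of reach is approached as far as the arm can. A call with a gripper value outside its range is refused whole. "gripper" is the gripper's target within -1 to 1 (shut at 1, half-way at 0, fully open at -1), set as the call begins (left out, the last holds). The fingers move at their own pace and stop on an object; the grip force is fixed at half the most. Time passes only in rows, so rows that do not move let the fingers close. It gives the time, the measured TCP pose, the force, the opening and the grip force at its end, in the units of the state.
- monitor.get_obs(): the state, without advancing time (a new reading comes with each control period).
- eyes.camera(name): name is "side" or "top" or "wrist"; returns a dict with "image" (480x640x3 uint8, blue, green, red), "camera_matrix" (3x3 intrinsics, pixels), "R" (3x3) and "t" (3): a world point X has camera coordinates R X + t; the wrist camera has in their place "mount" (4x4, takes a point from camera to tool coordinates, whose origin is the TCP and whose axes are the flange's). Camera axes: x right, y down, z forward; pixel columns grow to the right and rows downward; lengths in mm; the calibration is good to about 2 mm. A picture is of the moment at which its call begins: read the wrist's pose just before it. There is no depth.
- ticket.finish_job(): hands the job in; it is judged then, once.
The state is a dict: "t": time; "qpos": joint angles; "joint_vel": joint speeds; "joint_efforts": joint torques, N m; "tool_pos": TCP position; "ee_rot": TCP orientation; "contact_force": force on the tool from outside, world axes, zero at the start; "ft_torque": the same for the moment, N m; "width": finger opening in mm; "finger_force": force on a finger pad.
Only numpy, scipy, OpenCV 4.12 (cv2) and the standard library are available. Lean on these libraries where they do the work, as an engineer would, in place of code of your own. Each camera call takes 0.05 s, during which the arm holds its last target. There are 200 camera calls.

## Working session

There is one attempt and no reset: what is moved stays moved. The work goes in short steps, Python scripts to look and compute and a tool call to move; the robot and the scene stay as the last step left them, time stands still between calls to the robot, and variables do not carry over. Pictures are saved under pics/ and viewed, at most 12 in all, crops included, and the job is handed in when it is done.

Besides the shell and the picture viewer there is one more tool, called after "Call:" by a JSON object that holds its "fn" and its "kwargs". drive_tool: Moves the arm, as the interface text tells. Its arguments: {"type":"object","properties":{"steps":{"type":"array"},"gripper":{"type":"number"}},"required":["steps"]}

```bash
mkdir -p pics; python3 - <<'E'
from rig import monitor, eyes, ticket, ctrl
import cv2,pickle
o=monitor.get_obs();print(o, ctrl.tcp_to_tips)
d={}
for n in("side","top"):
    c=eyes.camera(n);d[n]=c;cv2.imwrite(f"pics/{n}0.png",c["image"]);print(n,c["camera_matrix"],c["R"],c["t"])
pickle.dump(d,open("c0.pkl","wb"))
c=eyes.camera("wrist");print(c["mount"],c["camera_matrix"])
E
```

```text
{'t': 0.0, 'qpos': array([-1.42407370e+00,  2.21240995e-01,  1.52760686e+00,  1.46421142e-05,
        1.39466076e+00, -1.26066154e-01]), 'joint_vel': array([-2.06568796e-04, -4.50626572e-04,  3.54568227e-04, -5.57136268e-04,
       -6.23671223e-06,  5.16857712e-04]), 'joint_efforts': array([-2.09217105e-04, -4.94615793e+01, -3.87373853e+01,  6.99910568e-02,
        5.71713271e-02, -1.46339421e-04]), 'tool_pos': array([ 168.31572752, -601.25938733,  211.33029035]), 'ee_rot': array([-9.58003958e-04,  9.90712417e-01,  1.35970545e-01, -2.68790604e-06]), 'contact_force': array([0.76147824, 0.43380183, 0.79030875]), 'ft_torque': array([-0.03005073, -0.0344986 ,  0.00709975]), 'finger_force': 0.0, 'width': 86.85378605507718} 11.0
side [[552.97298767   0.         321.05277477]
 [  0.         552.97298767 233.20767686]
 [  0.           0.           1.        ]] [[-0.99658749 -0.08005101  0.0201301 ]
 [-0.06634213  0.63169463 -0.77237337]
 [ 0.04911319 -0.77107311 -0.63484971]] [ 631.72905868   75.29457013 1568.74116184]
top [[537.44079445   0.         314.54670426]
 [  0.         537.44079445 237.59588129]
 [  0.           0.           1.        ]] [[-0.00815446 -0.99969465 -0.02332624]
 [-0.99287108  0.0108684  -0.11869663]
 [ 0.11891391  0.02219204 -0.99265653]] [  41.81753948  637.90991769 1283.3838483 ]
[[ 7.58247440e-04 -9.53423502e-01 -3.01633967e-01  8.32492028e+01]
 [ 9.99999711e-01  7.41466498e-04  1.70125520e-04  2.51670289e-02]
 [ 6.14498123e-05 -3.01634009e-01  9.53423789e-01 -1.72033257e+02]
 [ 0.00000000e+00  0.00000000e+00  0.00000000e+00  1.00000000e+00]] [[398.66391366   0.         313.85145888]
 [  0.         398.66391366 240.53976695]
 [  0.           0.           1.        ]]
```

View pics/top0.png

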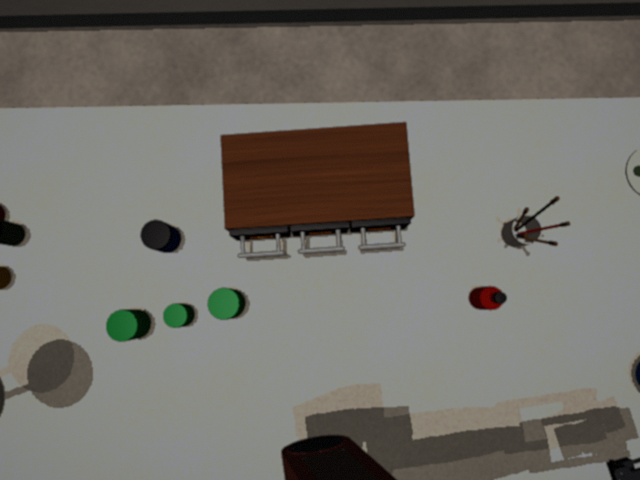

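View pics/side0.png

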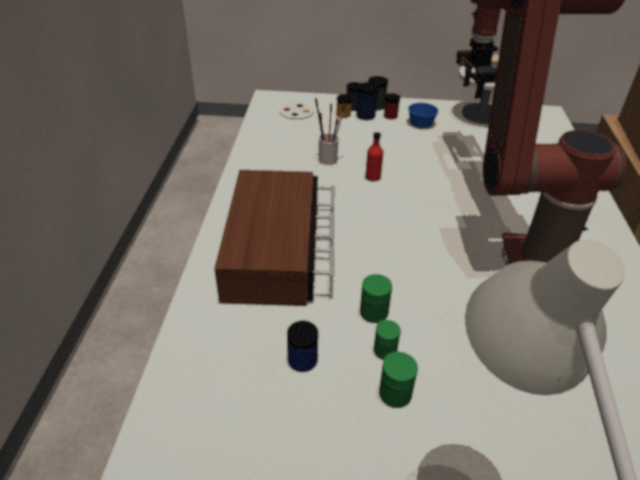

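The top view shows the brown cabinet top with corners near (221,136), (406,123), (413,218) and (226,231). Three green jars stand at (123,325), (176,315) and (226,303). The middle one is smallest, so it is probably the 58 mm jar. The blue jar is at (157,236), the bottle at (487,298) and the pot at (520,233). The side view agrees.

```bash
cat > h.py <<'E'
import numpy as np,cv2
def ray(c,uv,z,):
    K,R,t=c["camera_matrix"],np.array(c["R"]),np.array(c["t"])
    d=R.T@np.linalg.inv(K)@np.array([uv[0],uv[1],1.]);o=-R.T@t
    return (o+d*(z-o[2])/d[2])
E
python3 - <<'E'
import pickle,cv2,numpy as np
from h import *
d=pickle.load(open("c0.pkl","rb"));c=d["top"];im=c["image"];hsv=cv2.cvtColor(im,cv2.COLOR_BGR2HSV)
def blobs(m,amin):
    m=cv2.morphologyEx(m,cv2.MORPH_OPEN,np.ones((3,3),np.uint8))
    return [k for k in cv2.findContours(m,0,2)[0] if cv2.contourArea(k)>amin]
# green caps: bright
for k in blobs(cv2.inRange(hsv,(50,90,95),(90,255,255)),100):
    e=cv2.fitEllipse(k);p=ray(c,e[0],80)
    w=[ray(c,(e[0][0]+s*sum(e[1])/4,e[0][1]),80) for s in(-1,1)]
    print("green",np.round(e[0],1),np.round(e[1],1),p.round(1),"dia",np.linalg.norm(w[0]-w[1]).round(1))
for k in blobs(cv2.inRange(hsv,(0,80,30),(20,255,200)),5000):
    b=cv2.approxPolyDP(k,6,True)[:,0];print("cab px",b.tolist())
    P=np.array([ray(c,u,125) for u in b]);print(P.round(1))
    r=cv2.minAreaRect(np.array([ray(c,u,125)[:2] for u in k[:,0]],np.float32));print(r)
for n,uv,z in(("blue",(154,233),100),("bottle",(499,298),170),("potbase",(520,233),90)):print(n,ray(c,uv,z).round())
# bright bars rows per column group
g=cv2.cvtColor(im,cv2.COLOR_BGR2GRAY)
for n,uv in(("L",(262,255)),("M",(322,250)),("R",(382,245))):print(n,ray(c,uv,88).round(1))
E
```

```text
green [121.1 325.2] [28.3 30.1] [430.6 492.2  80. ] dia 69.4
green [174.4 315.3] [21.9 23. ] [452.6 366.4  80. ] dia 53.2
green [222.9 303.3] [29.5 30.3] [479.8 252.2  80. ] dia 70.7
cab px [[405, 123], [221, 136], [225, 227], [412, 216]]
[[ 896.6 -180.8  125. ]
 [ 871.8  252.7  125. ]
 [ 654.9  240.7  125. ]
 [ 675.5 -190.7  125. ]]
((773.7342529296875, 29.440155029296875), (225.47756958007812, 435.57562255859375), 3.308493137359619)
blue [646. 414. 100.]
bottle [ 486. -366.  170.]
potbase [ 638. -447.   90.]
L [592.3 159.2  88. ]
M [602.7  17.3  88. ]
R [ 613.  -124.2   88. ]
```

Call:
{"fn": "drive_tool", "kwargs": {"steps": [{"slide":[0,0,-5],"turn":-7.77},{"slide":[0,0,-5],"turn":-7.77},{"slide":[0,0,-5],"turn":-7.77},{"slide":[0,0,-5],"turn":-7.77},{"slide":[0,0,-5],"turn":-7.77},{"slide":[0,0,-5],"turn":-7.77},{"slide":[0,0,-5],"turn":-7.77},{"slide":[0,0,-5],"turn":-7.77},{"slide":[0,0,-5],"turn":-7.77},{"slide":[0,0,-5],"turn":-7.77}], "gripper": 0.05}}

```text
t: 1.15
tool_pos: [168.3, -601.6, 262.2]
ee_rot: [-0.0, 0.684, 0.729, 0.0]
contact_force: [-0.8, -0.8, -0.1]
width: 41.3
finger_force: 0.0
```

Call:
{"fn": "drive_tool", "kwargs": {"steps": [{"slide":[34,35,0],"turn":0},{"slide":[34,35,0],"turn":0},{"slide":[34,35,0],"turn":0},{"slide":[34,35,0],"turn":0},{"slide":[34,35,0],"turn":0},{"slide":[34,35,0],"turn":0},{"slide":[34,35,0],"turn":0},{"slide":[34,35,0],"turn":0},{"slide":[34,35,0],"turn":0},{"slide":[34,35,0],"turn":0},{"slide":[34,35,0],"turn":0},{"slide":[34,35,0],"turn":0}]}}

```text
t: 2.35
tool_pos: [565.0, -168.4, 262.3]
ee_rot: [-0.0, 0.686, 0.727, -0.0]
contact_force: [-0.3, -0.2, -0.3]
width: 41.5
finger_force: 0.0
```

```bash
cat >> h.py <<'E'
from scipy.spatial.transform import Rotation as Ro
def wcam(c,o):
    q=o["ee_rot"];T=np.eye(4);T[:3,:3]=Ro.from_quat([q[1],q[2],q[3],q[0]]).as_matrix();T[:3,3]=o["tool_pos"]
    W=np.linalg.inv(T@np.array(c["mount"]))
    return dict(image=c["image"],camera_matrix=c["camera_matrix"],R=W[:3,:3],t=W[:3,3])
def look(f):
    from rig import monitor,eyes
    import pickle
    o=monitor.get_obs();c=wcam(eyes.camera("wrist"),o);cv2.imwrite(f"pics/{f}.png",c["image"]);pickle.dump((c,o),open(f+".pkl","wb"))
    print(o["t"],o["tool_pos"].round(1),o["qpos"].round(2),o["contact_force"].round(1),o["width"].round(1));return c,o
E
python3 -c "
from h import *
look('w1')"
```

```text
Traceback (most recent call last):
  File "h.py", line 15, in look
    print(o["t"],o["tool_pos"].round(1),o["qpos"].round(2),o["contact_force"].round(1),o["width"].round(1));return c,o
                                                                                       ^^^^^^^^^^^^^^^^
AttributeError: 'float' object has no attribute 'round'
```

View pics/w1.png

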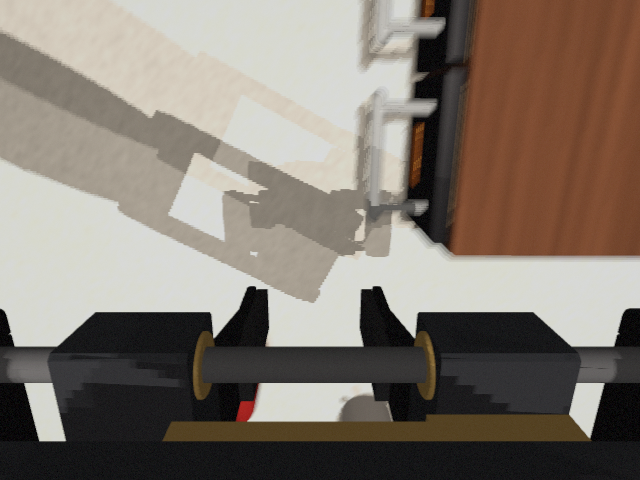

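The right handle's bar runs vertically at column about 374, from row 92 to 208. The next handle is above it, and the cabinet's front-right top corner is near (455,255).

```bash
sed -i 's/o\["width"\].round(1)/o["width"]/' h.py; python3 - <<'E'
import pickle
from h import *
c,o=pickle.load(open("w1.pkl","rb"))
g=cv2.cvtColor(c["image"],cv2.COLOR_BGR2GRAY).astype(int)
for r in(120,135,150,165,180,195):print(r,g[r,352:400:2])
for uv,z in(((374,92),88),((374,150),88),((374,208),88),((374,40),88),((455,255),125)):print(uv,ray(c,uv,z).round(1))
E
```

```text
120 [217 217 207 187 169 153 142 129 127 140 167 179 186 189 182 170 162 156
 158 161 161 176 180 178]
135 [211 204 192 172 161 149 134 154 161 168 167 180 187 188 185 191 196 206
 216 217 216 216 215 216]
150 [202 187 181 163 127 128 128 126 150 158 152 161 167 164 174 187 201 213
 217 217 216 217 217 217]
165 [212 189 171 143 129 130 141 150 168 159 154 163 166 162 173 187 198 209
 208 210 211 212 211 204]
180 [204 183 160 140 128 150 139 125 143 155 157 164 163 170 181 195 200 206
 208 208 209 210 211 202]
195 [129 127 130 130 130 129 129 126 133 146 160 162 161 149 137 130 131 132
 131 129 139 152 158 140]
(374, 92) [608. -65.  88.]
(374, 150) [ 612.8 -111.    88. ]
(374, 208) [ 618.1 -161.2   88. ]
(374, 40) [604.  -26.8  88. ]
(455, 255) [ 682.6 -188.6  125. ]
```

Call:
{"fn": "drive_tool", "kwargs": {"steps": [{"slide":[25,25,0],"turn":0},{"slide":[22,26,0],"turn":0},{"slide":[0,0,40],"turn":0},{"slide":[0,0,40],"turn":0},{"slide":[0,0,0],"turn":0}]}}

```text
t: 2.9
tool_pos: [607.8, -118.5, 175.1]
ee_rot: [-0.006, 0.686, 0.728, -0.003]
contact_force: [-0.3, 0.1, -0.5]
width: 41.2
finger_force: 0.0
```

```bash
python3 -c "
from h import *
look('w2')"
```

```text
2.9 [ 607.8 -118.5  175.1] [-0.32  0.24  1.57 -0.    1.34 -0.38] [-0.3  0.1 -0.5] 41.16362897876806
```

View pics/w2.png

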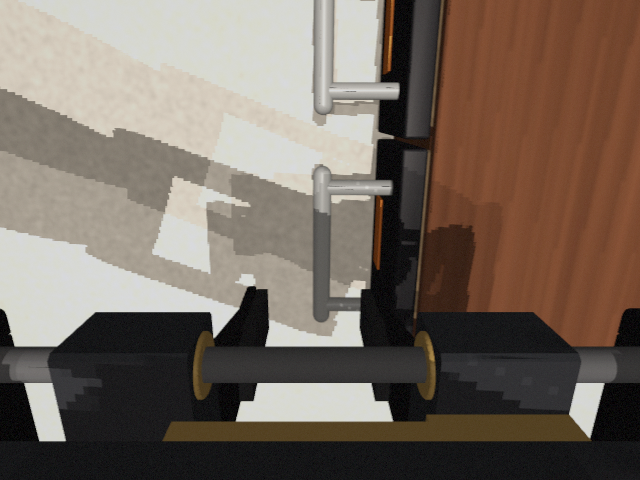

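The whole right bar is visible, running from (321,170) to (321,316).

```bash
python3 - <<'E'
import pickle
from h import *
from rig import monitor
c,o=pickle.load(open("w2.pkl","rb"))
print(monitor.get_obs()["tool_pos"].round(1))
A=[ray(c,u,88) for u in((321,170),(321,316),(323,108))]
for a in A:print(a.round(1))
R=Ro.from_quat(np.roll(o["ee_rot"],-1)).as_matrix()
print(R.round(3)); print((R.T@((A[0]+A[1])/2-o["tool_pos"])).round(1))
E
```

```text
[ 609.6 -119.3  178.9]
[608.3 -68.9  88. ]
[ 615.2 -173.6   88. ]
[607.1 -30.9  88. ]
[[-0.059  0.998 -0.012]
 [ 0.998  0.059  0.004]
 [ 0.005 -0.012 -1.   ]]
[-3.4  4.8 87. ]
```

Call:
{"fn": "drive_tool", "kwargs": {"steps": [{"slide":[-2,-1,20],"turn":0},{"slide":[0,0,25],"turn":0},{"slide":[0,0,25],"turn":0},{"slide":[0,0,20],"turn":0},{"slide":[0,0,8],"turn":0},{"slide":[0,0,0],"turn":0},{"slide":[0,0,0],"turn":0}]}}

```text
t: 3.65
tool_pos: [612.6, -123.0, 86.7]
ee_rot: [0.001, 0.686, 0.727, 0.001]
contact_force: [0.0, 0.3, -0.2]
width: 41.6
finger_force: 0.0
```

Call:
{"fn": "drive_tool", "kwargs": {"steps": [{"slide":[0,0,0],"turn":0},{"slide":[0,0,0],"turn":0},{"slide":[0,0,0],"turn":0},{"slide":[0,0,0],"turn":0},{"slide":[0,0,0],"turn":0},{"slide":[0,0,0],"turn":0}], "gripper": 1}}

```text
t: 4.25
tool_pos: [611.2, -122.3, 84.4]
ee_rot: [-0.0, 0.686, 0.727, -0.0]
contact_force: [-0.1, 0.4, 0.5]
width: 3.7
finger_force: 0.0
```

Call:
{"fn": "drive_tool", "kwargs": {"steps": [{"slide":[0,-2,0],"turn":0},{"slide":[0,-2,0],"turn":0},{"slide":[0,-2,0],"turn":0},{"slide":[0,-2,0],"turn":0},{"slide":[0,0,0],"turn":0}]}}

```text
t: 4.75
tool_pos: [603.0, -122.8, 84.4]
ee_rot: [-0.0, 0.686, 0.727, -0.0]
contact_force: [1.0, 0.0, 0.5]
width: 0.1
finger_force: 0.0
```

```bash
python3 -c "
from h import *
look('w3')"
```

```text
4.75 [ 603.  -122.8   84.4] [-0.33  0.32  1.66 -0.    1.16 -0.39] [1.  0.  0.5] 0.08747744176930801
```

View pics/w3.png

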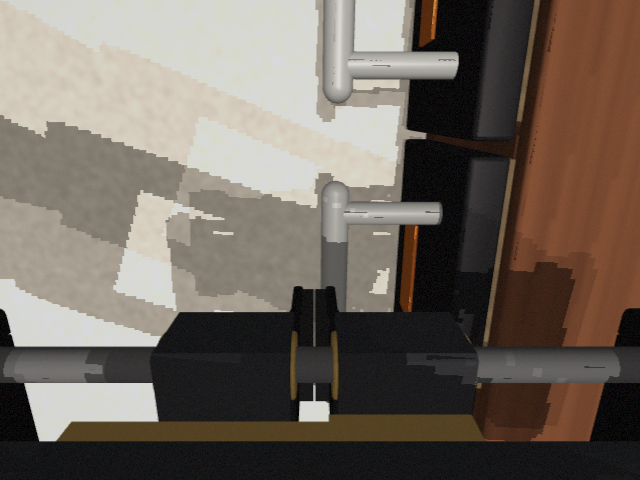

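The gripper closed on nothing: the bar lies at column 334, right of the shut fingers, and the fingers occlude it. I'll triangulate the bar's height.

```bash
python3 - <<'E'
import pickle
from h import *
from rig import monitor,eyes
def tri(obs):
    A=[];b=[]
    for c,uv in obs:
        K,R,t=c["camera_matrix"],np.array(c["R"]),np.array(c["t"]);d=R.T@np.linalg.inv(K)@np.array([*uv,1.]);d/=np.linalg.norm(d);o=-R.T@t
        P=np.eye(3)-np.outer(d,d);A.append(P);b.append(P@o)
    x=np.linalg.lstsq(np.vstack(A),np.hstack(b),rcond=None)[0];return x.round(1),np.linalg.norm(np.vstack(A)@x-np.hstack(b)).round(1)
w2=pickle.load(open("w2.pkl","rb"))[0];w3=pickle.load(open("w3.pkl","rb"))[0];top=pickle.load(open("c0.pkl","rb"))["top"]
print("R post-bar corner w2,w3",tri([(w2,(321,187)),(w3,(334,213))]))
print("M right end w2,w3",tri([(w2,(323,108)),(w3,(340,96))]))
c=eyes.camera("side");im=c["image"]
p=[np.array(c["camera_matrix"])@(c["R"]@q+c["t"]) for q in(np.array([603,-122.8,73.]),np.array([612,-122,88.]))];print([(q[:2]/q[2]).round() for q in p])
cr=im[150:330,210:390];cv2.imwrite("pics/s3.png",cv2.resize(cr,(540,540),interpolation=cv2.INTER_CUBIC))
c=eyes.camera("top");im=c["image"];p=np.array(c["camera_matrix"])@(c["R"]@np.array([612,-122,88.])+c["t"]);print(p[:2]/p[2])
E
```

```text
R post-bar corner w2,w3 (array([609.1, -80. ,  87.1]), np.float64(0.1))
M right end w2,w3 (array([607.4, -31.6,  92.1]), np.float64(1.0))
[array([335., 200.]), array([332., 196.])]
[381.07937813 245.44953652]
```

View pics/s3.png

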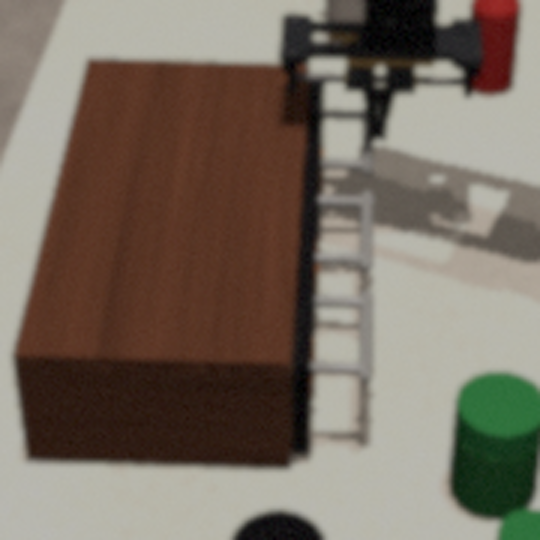

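The side crop shows the gripper over the right handle, but not clearly enough. I'll zoom in on the fingers in the last wrist picture.

```bash
python3 -c "
import cv2
a=cv2.imread('pics/w3.png')[170:320,250:450];cv2.imwrite('pics/w3c.png',cv2.resize(cv2.convertScaleAbs(a,alpha=1.3,beta=25),(800,600),interpolation=cv2.INTER_NEAREST))
from rig import monitor;o=monitor.get_obs();print(o['tool_pos'],o['width'],o['contact_force'],o['finger_force'])"
```

```text
[ 603.33727429 -122.81383657   84.47855796] 0.39524132986597865 [-0.70712804  0.76966703  0.09122096] 0.0
```

View pics/w3c.png

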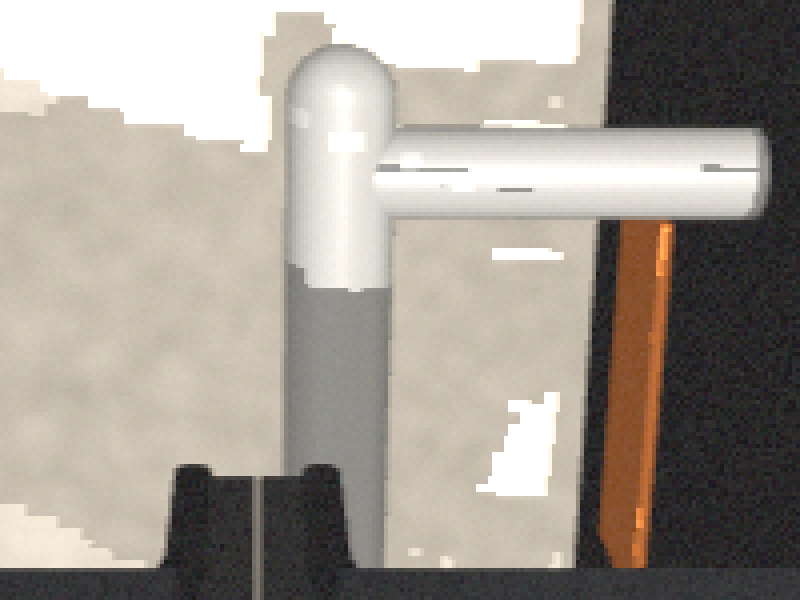

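The fingers clearly pass above the bar, so the real tips sit higher than I assumed. I'll reopen, re-centre and go lower carefully.

Call:
{"fn": "drive_tool", "kwargs": {"steps": [{"slide":[0,4,-8],"turn":0},{"slide":[0,4,0],"turn":0},{"slide":[0,0,0],"turn":0},{"slide":[0,0,0],"turn":0},{"slide":[0,0,0],"turn":0},{"slide":[0,0,5],"turn":0},{"slide":[0,0,5],"turn":0},{"slide":[0,0,4],"turn":0},{"slide":[0,0,4],"turn":0},{"slide":[0,0,0],"turn":0}], "gripper": 0.05}}

```text
t: 5.9
tool_pos: [610.6, -122.1, 73.4]
ee_rot: [-0.001, 0.686, 0.727, -0.0]
contact_force: [0.1, 0.4, 0.1]
width: 41.4
finger_force: 0.0
```

Call:
{"fn": "drive_tool", "kwargs": {"steps": [{"slide":[0,0,0],"turn":0},{"slide":[0,0,0],"turn":0},{"slide":[0,0,0],"turn":0},{"slide":[0,0,0],"turn":0},{"slide":[0,0,0],"turn":0},{"slide":[0,0,0],"turn":0}], "gripper": 1}}

```text
t: 6.5
tool_pos: [611.5, -122.4, 74.6]
ee_rot: [0.0, 0.686, 0.727, 0.0]
contact_force: [0.4, -0.4, 0.4]
width: 11.1
finger_force: 30.0
```

```bash
python3 -c "
from h import *
c,o=look('w4');a=c['image'][170:320,210:410];cv2.imwrite('pics/w4c.png',cv2.resize(a,(600,450)))"
```

```text
6.5 [ 611.5 -122.4   74.6] [-0.32  0.35  1.64  0.    1.15 -0.38] [ 0.4 -0.4  0.4] 11.13133485177851
```

View pics/w4c.png

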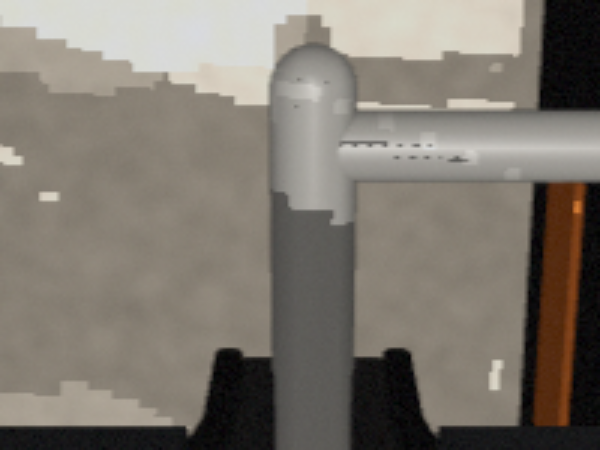

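The bar is now gripped (30 N, about 11 mm opening). The true tips sit roughly 20 mm higher than the nominal offset. Next I pull.

Call:
{"fn": "drive_tool", "kwargs": {"steps": [{"slide":[0,-2,0],"turn":0},{"slide":[0,-2,0],"turn":0},{"slide":[0,-2,0],"turn":0},{"slide":[0,-2,0],"turn":0},{"slide":[0,0,0],"turn":0}]}}

```text
t: 7.05
tool_pos: [603.0, -122.9, 74.6]
ee_rot: [-0.0, 0.686, 0.727, -0.0]
contact_force: [2.2, 0.0, 0.5]
width: 10.7
finger_force: 30.0
```

The drawer moved 8 mm at about 2 N, so the right one is free. I'll pull it to its stop.

Call:
{"fn": "drive_tool", "kwargs": {"steps": [{"slide":[0,-6,0],"turn":0},{"slide":[0,-12,0],"turn":0},{"slide":[0,-12,0],"turn":0},{"slide":[0,-12,0],"turn":0},{"slide":[0,-12,0],"turn":0},{"slide":[0,-12,0],"turn":0},{"slide":[0,-12,0],"turn":0},{"slide":[0,-12,0],"turn":0},{"slide":[0,-12,0],"turn":0},{"slide":[0,-12,0],"turn":0},{"slide":[0,-12,0],"turn":0},{"slide":[0,-4,0],"turn":0}]}}

```text
t: 8.25
tool_pos: [472.2, -130.3, 74.6]
ee_rot: [-0.0, 0.686, 0.727, -0.0]
contact_force: [2.9, 2.0, 2.0]
width: 11.0
finger_force: 30.0
```

Call:
{"fn": "drive_tool", "kwargs": {"steps": [{"slide":[0,-3,0],"turn":0},{"slide":[0,-3,0],"turn":0},{"slide":[0,-2,0],"turn":0},{"slide":[0,-2,0],"turn":0},{"slide":[0,-1,0],"turn":0},{"slide":[0,0,0],"turn":0}]}}

```text
t: 8.85
tool_pos: [462.7, -130.9, 74.6]
ee_rot: [0.0, 0.686, 0.727, 0.0]
contact_force: [2.2, 3.2, 5.7]
width: 11.3
finger_force: 30.0
```

Call:
{"fn": "drive_tool", "kwargs": {"steps": [{"slide":[0,-1,0],"turn":0},{"slide":[0,-1,0],"turn":0},{"slide":[0,-1,0],"turn":0},{"slide":[0,-1,0],"turn":0},{"slide":[0,0,0],"turn":0}]}}

```text
t: 9.35
tool_pos: [462.7, -130.9, 74.7]
ee_rot: [0.003, 0.687, 0.727, 0.003]
contact_force: [19.5, 5.3, -8.4]
width: 11.1
finger_force: 30.0
```

It is at the stop: the reaction is 19.5 N with no further movement. Now I release, rise and move toward the jar.

Call:
{"fn": "drive_tool", "kwargs": {"steps": [{"slide":[0,3,0],"turn":0},{"slide":[0,0,0],"turn":0},{"slide":[0,0,0],"turn":0},{"slide":[0,0,0],"turn":0},{"slide":[0,0,-15],"turn":0},{"slide":[0,0,-25],"turn":0},{"slide":[0,0,-45],"turn":0},{"slide":[0,0,-45],"turn":0},{"slide":[0,0,-45],"turn":0},{"slide":[0,0,0],"turn":0}], "gripper": 0.05}}

```text
t: 10.35
tool_pos: [464.6, -132.9, 256.9]
ee_rot: [0.006, 0.686, 0.727, 0.002]
contact_force: [0.3, 0.1, 1.0]
width: 41.3
finger_force: 0.0
```

Call:
{"fn": "drive_tool", "kwargs": {"steps": [{"slide":[42,0,0],"turn":0},{"slide":[42,0,0],"turn":0},{"slide":[42,0,0],"turn":0},{"slide":[42,0,0],"turn":0},{"slide":[42,0,0],"turn":0},{"slide":[42,0,0],"turn":0},{"slide":[42,0,0],"turn":0},{"slide":[42,0,0],"turn":0},{"slide":[42,0,0],"turn":0},{"slide":[42,0,0],"turn":0},{"slide":[0,0,0],"turn":0},{"slide":[0,0,0],"turn":0}], "gripper": -0.9}}

```text
t: 11.55
tool_pos: [436.3, 288.5, 248.2]
ee_rot: [-0.0, 0.685, 0.728, -0.001]
contact_force: [0.3, -0.5, 0.2]
width: 82.7
finger_force: 0.0
```

```bash
python3 - <<'E'
from h import *
from rig import eyes
c,o=look('w5')
hsv=cv2.cvtColor(c["image"],cv2.COLOR_BGR2HSV);m=cv2.inRange(hsv,(45,90,30),(90,255,255))
for k in cv2.findContours(m,0,2)[0]:
    if cv2.contourArea(k)>300:print(cv2.boundingRect(k))
t=eyes.camera("top");cv2.imwrite("pics/top5.png",t["image"])
a=np.hstack([c["image"],t["image"]]);cv2.imwrite("pics/w5b.png",cv2.resize(a,(800,300)))
E
```

```text
11.55 [436.3 288.5 248.2] [ 0.43 -0.05  1.74 -0.    1.45  0.37] [ 0.3 -0.5  0.2] 82.72599481896854
(320, 202, 86, 104)
(307, 84, 69, 72)
(287, 0, 73, 29)
```

View pics/w5b.png

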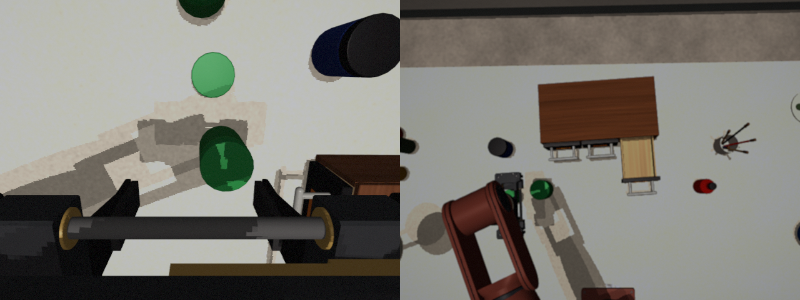

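The top view shows the right drawer fully open. In the wrist view the target jar is at about (341,120) full size, with a larger jar nearer at (363,254).

```bash
python3 - <<'E'
import pickle
from h import *
c,o=pickle.load(open("w5.pkl","rb"))
hsv=cv2.cvtColor(c["image"],cv2.COLOR_BGR2HSV);m=cv2.inRange(hsv,(45,90,30),(90,255,255))
R=Ro.from_quat(np.roll(o["ee_rot"],-1)).as_matrix()
for k in cv2.findContours(m,0,2)[0]:
    if cv2.contourArea(k)>300:
        b=cv2.boundingRect(k)
        if b[1]==84:
            for z in(80,40):
                P=np.array([ray(c,u,z)[:2] for u in k[:,0]],np.float32);(x,y),r=cv2.minEnclosingCircle(P);print(z,x,y,2*r,np.ptp(P,0))
            for z in (80,):
                P=np.array([ray(c,u,80)[:2] for u in k[:,0]],np.float32);(x,y),r=cv2.minEnclosingCircle(P);print((R.T@(np.array([x,y,80])-o["tool_pos"])).round(1))
        else:
            P=np.array([ray(c,u,100)[:2] for u in k[:,0]],np.float32);print("other",cv2.minEnclosingCircle(P))
E
```

```text
other ((476.99981689453125, 259.4755554199219), 47.92536544799805)
80 452.8096923828125 367.9892883300781 56.844444274902344 [55.942566 56.081696]
40 455.3401184082031 367.5107727050781 63.52943801879883 [62.521515 62.677032]
[ 78.6  21.6 168.1]
other ((432.7467346191406, 448.14434814453125), 25.467512130737305)
```

Call:
{"fn": "drive_tool", "kwargs": {"steps": [{"slide":[39,10,0],"turn":0},{"slide":[39,11,0],"turn":0},{"slide":[0,0,0],"turn":0},{"slide":[0,0,40],"turn":0},{"slide":[0,0,40],"turn":0},{"slide":[0,0,40],"turn":0},{"slide":[0,0,30],"turn":0},{"slide":[0,0,30],"turn":0},{"slide":[0,0,20],"turn":0},{"slide":[0,0,10],"turn":0},{"slide":[0,0,0],"turn":0},{"slide":[0,0,0],"turn":0}]}}

```text
t: 12.85
tool_pos: [454.5, 367.1, 40.5]
ee_rot: [0.0, 0.687, 0.727, 0.001]
contact_force: [-0.7, 1.9, -0.9]
width: 82.6
finger_force: 0.0
```

Call:
{"fn": "drive_tool", "kwargs": {"steps": [{"slide":[0,0,0],"turn":0},{"slide":[0,0,0],"turn":0},{"slide":[0,0,0],"turn":0},{"slide":[0,0,0],"turn":0},{"slide":[0,0,0],"turn":0}], "gripper": 1}}

```text
t: 13.35
tool_pos: [453.6, 367.6, 39.9]
ee_rot: [-0.0, 0.686, 0.727, 0.0]
contact_force: [-1.2, -0.5, 2.8]
width: 57.3
finger_force: 30.0
```

Call:
{"fn": "drive_tool", "kwargs": {"steps": [{"slide":[0,0,-10],"turn":0},{"slide":[0,0,-20],"turn":0},{"slide":[0,0,-30],"turn":0},{"slide":[0,0,-40],"turn":0},{"slide":[0,0,-40],"turn":0},{"slide":[0,0,-40],"turn":0},{"slide":[0,0,-20],"turn":0},{"slide":[0,0,0],"turn":0}]}}

```text
t: 14.15
tool_pos: [455.4, 368.5, 244.2]
ee_rot: [0.001, 0.686, 0.727, 0.004]
contact_force: [0.5, -0.1, -2.2]
width: 57.3
finger_force: 30.0
```

Call:
{"fn": "drive_tool", "kwargs": {"steps": [{"slide":[-25,5,0],"turn":0},{"slide":[-40,8,0],"turn":0},{"slide":[-44,10,0],"turn":0},{"slide":[-46,10,0],"turn":0},{"slide":[-46,10,0],"turn":0},{"slide":[-46,10,0],"turn":0},{"slide":[-46,10,0],"turn":0},{"slide":[-46,10,0],"turn":0},{"slide":[-46,10,0],"turn":0},{"slide":[-44,9,0],"turn":0},{"slide":[-40,8,0],"turn":0},{"slide":[-29,6,0],"turn":0}]}}

```text
t: 15.35
tool_pos: [587.4, -126.2, 236.8]
ee_rot: [-0.001, 0.687, 0.727, -0.001]
contact_force: [0.2, 0.1, -2.1]
width: 57.8
finger_force: 30.0
```

Call:
{"fn": "drive_tool", "kwargs": {"steps": [{"slide":[0,0,0],"turn":0},{"slide":[0,0,0],"turn":0}]}}

```text
t: 15.55
tool_pos: [587.2, -123.8, 237.0]
ee_rot: [-0.002, 0.687, 0.727, -0.001]
contact_force: [-0.7, 0.2, -2.7]
width: 57.0
finger_force: 30.0
```

```bash
python3 - <<'E'
from h import *
from rig import eyes
c,o=look('w6')
print(o["ee_rot"].round(3),o["finger_force"])
t=eyes.camera("top")
# predicted drawer interior (centre 587.5,-123.7) on rim heights in top view; open wood region mask
hsv=cv2.cvtColor(t["image"],cv2.COLOR_BGR2HSV)
for cam,n in((c,"wrist"),(t,"top")):
    for q in((587.5,-123.7,29),(587.5,-123.7,69),(462.7,-130.9,88)):
        p=np.array(cam["camera_matrix"])@(np.array(cam["R"])@np.array(q)+cam["t"]);print(n,q,(p[:2]/p[2]).round())
a=t["image"][180:340,330:450];a=cv2.resize(a,(450,600));cv2.imwrite("pics/w6b.png",cv2.resize(np.hstack([cv2.resize(c["image"],(800,600)),a]),(800,385)))
E
```

```text
15.55 [ 587.2 -123.8  237. ] [-0.34  0.15  1.56  0.    1.43 -0.4 ] [-0.7  0.2 -2.7] 57.04391069853485
[-0.002  0.687  0.727 -0.001] 29.986911408814194
wrist (587.5, -123.7, 29) [315. 205.]
wrist (587.5, -123.7, 69) [315. 214.]
wrist (462.7, -130.9, 88) [165. 220.]
top (587.5, -123.7, 29) [380. 258.]
top (587.5, -123.7, 69) [381. 256.]
top (462.7, -130.9, 88) [386. 309.]
```

View pics/w6b.png

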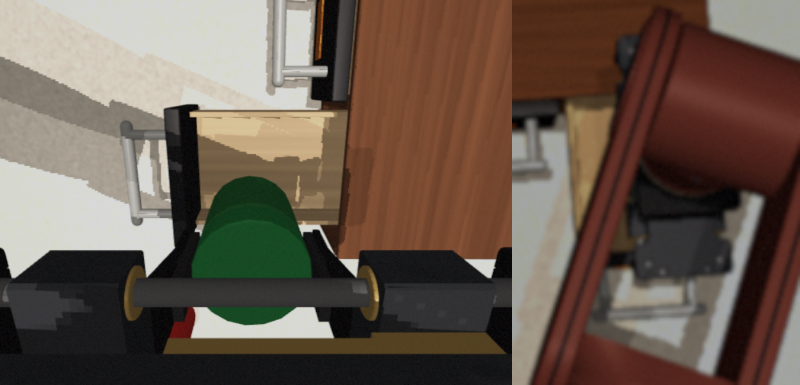

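The jar is held upright above the open drawer. The panel, walls and cabinet edge surround it with room to spare, so I'm lowering it.

Call:
{"fn": "drive_tool", "kwargs": {"steps": [{"slide":[0,0,30],"turn":0},{"slide":[0,0,35],"turn":0},{"slide":[0,0,35],"turn":0},{"slide":[0,0,25],"turn":0},{"slide":[0,0,20],"turn":0},{"slide":[0,0,12],"turn":0},{"slide":[0,0,5],"turn":0},{"slide":[0,0,0],"turn":0},{"slide":[0,0,0],"turn":0}]}}

```text
t: 16.55
tool_pos: [589.2, -123.7, 78.7]
ee_rot: [0.001, 0.686, 0.727, 0.0]
contact_force: [0.6, -0.4, -2.1]
width: 57.1
finger_force: 30.0
```

Call:
{"fn": "drive_tool", "kwargs": {"steps": [{"slide":[0,0,2],"turn":0},{"slide":[0,0,2],"turn":0},{"slide":[0,0,0],"turn":0},{"slide":[0,0,0],"turn":0}]}}

```text
t: 16.95
tool_pos: [588.3, -123.8, 73.6]
ee_rot: [0.0, 0.686, 0.727, 0.0]
contact_force: [-0.1, -0.2, -2.9]
width: 57.2
finger_force: 30.0
```

Call:
{"fn": "drive_tool", "kwargs": {"steps": [{"slide":[0,0,1],"turn":0},{"slide":[0,0,1],"turn":0},{"slide":[0,0,0],"turn":0}]}}

```text
t: 17.25
tool_pos: [588.2, -123.7, 71.2]
ee_rot: [-0.0, 0.686, 0.727, -0.0]
contact_force: [-0.1, 0.2, -1.5]
width: 57.1
finger_force: 30.0
```

Call:
{"fn": "drive_tool", "kwargs": {"steps": [{"slide":[0,0,1],"turn":0},{"slide":[0,0,1],"turn":0},{"slide":[0,0,0],"turn":0},{"slide":[0,0,0],"turn":0}]}}

```text
t: 17.65
tool_pos: [588.3, -123.7, 69.4]
ee_rot: [-0.0, 0.686, 0.727, -0.0]
contact_force: [0.5, 0.2, -2.2]
width: 57.1
finger_force: 30.0
```

Call:
{"fn": "drive_tool", "kwargs": {"steps": [{"slide":[0,0,1],"turn":0},{"slide":[0,0,0],"turn":0},{"slide":[0,0,0],"turn":0}]}}

```text
t: 17.95
tool_pos: [588.6, -123.8, 68.9]
ee_rot: [0.0, 0.686, 0.727, 0.0]
contact_force: [-0.6, -0.1, 2.0]
width: 57.0
finger_force: 30.0
```

The jar is on the floor, since the vertical force changed sign. I'll release it and rise.

Call:
{"fn": "drive_tool", "kwargs": {"steps": [{"slide":[0,0,0],"turn":0},{"slide":[0,0,0],"turn":0},{"slide":[0,0,0],"turn":0},{"slide":[0,0,0],"turn":0},{"slide":[0,0,-8],"turn":0},{"slide":[0,0,-15],"turn":0},{"slide":[0,0,-30],"turn":0},{"slide":[0,0,-40],"turn":0},{"slide":[0,0,-40],"turn":0},{"slide":[0,0,-40],"turn":0},{"slide":[0,-20,-20],"turn":0}], "gripper": -0.6}}

```text
t: 19.05
tool_pos: [571.0, -125.4, 267.9]
ee_rot: [0.004, 0.686, 0.728, 0.002]
contact_force: [-0.7, -0.2, -0.2]
width: 69.8
finger_force: 0.0
```

Call:
{"fn": "drive_tool", "kwargs": {"steps": [{"slide":[-20,-40,0],"turn":0},{"slide":[-20,-40,0],"turn":0},{"slide":[-20,-40,0],"turn":0},{"slide":[-20,-40,0],"turn":0},{"slide":[-20,-40,0],"turn":0},{"slide":[0,0,0],"turn":0}]}}

```text
t: 19.65
tool_pos: [371.3, -238.7, 263.2]
ee_rot: [0.001, 0.688, 0.726, -0.001]
contact_force: [0.9, 0.3, 0.1]
width: 69.5
finger_force: 0.0
```

```bash
python3 - <<'E'
from h import *
from rig import eyes
t=eyes.camera("top");s=eyes.camera("side")
hsv=cv2.cvtColor(t["image"],cv2.COLOR_BGR2HSV)
for k in cv2.findContours(cv2.inRange(hsv,(50,90,60),(90,255,255)),0,2)[0]:
    if cv2.contourArea(k)>100:print(cv2.boundingRect(k),ray(t,cv2.minEnclosingCircle(k)[0],109).round())
a=cv2.resize(t["image"][100:340,200:460],(400,370));b=cv2.resize(s["image"][120:340,190:430],(400,370))
cv2.imwrite("pics/f.png",np.hstack([a,b]))
E
```

```text
(107, 310, 31, 31) [432. 480. 109.]
(208, 288, 32, 31) [480. 245. 109.]
(371, 244, 25, 24) [ 587. -123.  109.]
```

View pics/f.png

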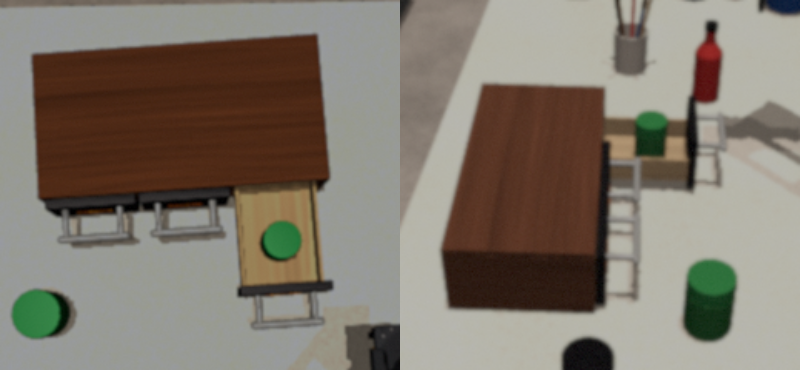

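The jar stands upright in the open right drawer at (587,-123). The bottle, pot and blue jar are where they were.

```bash
python3 -c "
from rig import ticket
print(ticket.finish_job())"
```

```text
the job is handed in; nothing more can be done
None
```

The right drawer was the free one: it is pulled open to its stop with the green jar standing upright on its floor, the bottle, brush pot and blue jar were not touched, and the job is handed in (about 20 s of the 72 s used).

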